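Roll the brass pipe stub into the V-block and slide it home

ROBOT

A 6-joint arm with a two-finger parallel gripper is mounted at the origin on the work surface. World frame = base frame: x ahead of the robot, y to its left, z up, the work surface at z = 0. Lengths are in m, angles in rad, forces in N, time in s.
With the tool pointing down it reaches from about 0.3 to 0.775 m from the base axis. Payload 14.6 kg.
Tool frame: the origin (TCP) lies on the mounting face of the last link; the fingertips stand 199 mm ahead of it and the grasp point (between the pads) lies 180 mm ahead of it; z points along the fingers, y is the direction in which the jaws open and shut (so a half turn about z gives the same grasp; the last joint's range is limited). The gripper opens to 94 mm and grips with 3 to 60 N. Pads are 16 mm wide; open, the fingers measure 119 mm over their backs; the gripper's body (75 mm by 177 mm) begins 78 mm behind the grasp point.
Start: joints at [-1.179, 0.3, 1.521, -0, 1.321, -0.067], TCP at [0.244, -0.493, 0.405] pointing down, gripper open.
Joint ranges: [-3.03, 3.03], [-0.79, 2.21], [0.23, 2.52], [-1.04, 4.18], [0, 3.07], [-2.55, 2.55]. Speed limits (rad/s): [2.22, 2.22, 2.57, 3.14, 3.14, 3.14].

INTERFACE

Orientations are given as [roll, pitch, yaw] about the fixed x, y, z axes, in that order (R = Rz(yaw) Ry(pitch) Rx(roll)).
In Python, from station import sensors, vision, job gives the robot as it stands. The module is installed in compiled form; this text tells all that it offers.
- The arm moves only by the tool arm_command, never from a script. Its argument "plan" is one flat list of numbers, 5 for each row, row after row: the closure, from -1 (fully open) to 1 (shut), so that 0 is half open, then the shift along the world's x, y, z scaled (see below), then the turn about the world's z scaled (see below). A call has 1 to 20 rows; each row is the pose to reach, as a shift and turn from the pose commanded when the call began; what a row does not reach only later rows make up. The controller multiplies each number of a shift by 400 mm and each number of a turn by 120 degrees. A row lasts 1/10 s, in which the tool goes at most 50 mm and 8.59 degrees, less where a joint would pass 70% of its speed; a pose out of reach is approached as far as the arm can. A call with a number of a shift or a turn outside -1 to 1 is refused whole. A call with a gripper value outside its range is refused whole. The fingers move at their own pace and stop on an object; "newtons" is the grip in N (left out, the last holds). Time passes only in rows, so rows that repeat a pose let the fingers close. It gives the time, the measured TCP pose, the force and the opening at its end, in the units of the state.
- sensors.get_obs(): the state, without advancing time (a new reading comes with each control period).
- vision.camera(name): name is "scene" or "side" or "wrist"; returns the picture (420x560x3 uint8, blue, green, red); there is no depth.
- vision.camera_params(name): a dict with "intrinsics" (3x3 intrinsics, pixels), "rvec" (rotation vector, rad) and "tvec" (3), from world to camera coordinates, as OpenCV has them. Camera axes: x right, y down, z forward; pixel columns grow to the right and rows downward; lengths in m; the calibration is good to about 2 mm. A picture is of the moment at which its call begins: read the wrist's pose just before it. camera_params takes no time and is no camera call; for the wrist camera it gives the pose at the moment of the call.
- job.hand_in(): hands the job in, once; it reports no verdict.
Trained networks look in the newest picture that a camera, given by its name, has taken for a name from the list of things; names that differ only in an ending like _2 or _b are one class to them, and where a whole thing is asked for, a point or a joint stands for the part that bears it (a point fixed in the world has none). Each returns a list of dicts, best first, with "confidence" (0 to 1); they miss things now and then, are a little off and sometimes report something else, mostly with a low value. They report only what shows in the picture. A call takes as long as a camera call. They do not tell look-alikes from the thing itself.
- vision.search_frame(name, camera): "at" ([row, column] in pixels, amid what is visible of it).
- vision.silhouettes(name, camera): "mask" (420x560 bool, what is visible of it) and "at" ([row, column] in pixels, amid what is visible of it).
- vision.pinpoint(name, camera): "at" ([row, column] in pixels: a listed point, or the origin of a listed thing).
The state is a dict: "time_s": time; "qpos": joint angles; "joint_vel": joint speeds; "tau": joint torques, N m; "ee_pos": TCP position; "eef_rot": TCP orientation; "force": force on the tool from outside, world axes, zero at the start; "moment": the same for the moment, N m; "grip_width": finger opening in m.
Only numpy, scipy, OpenCV 4.12 (cv2) and the standard library are available. Lean on these libraries where they do the work, as an engineer would, in place of code of your own. Each camera call takes 0.05 s, during which the arm holds its last target.

TASK

Roll the long brass pipe stub lying on the counter up the ramp and into the groove of the V-block by pushing its side, then push on its end so that it slides along the groove until its far end rests against the block's end stop. Use fingers only to push: do not pick the stub up or carry it, and leave the other things on the counter where they are. Finish with the stub lying still in the groove and the hand clear of it.

Things in the scene. Friction and masses are not known exactly. Their poses are not given: they have to be found in the camera images.
- stub: Long brass pipe stub: smooth, lightly oiled tube, 36 mm outside diameter, 130 mm long, about 0.45 kg, lying on its side on the counter 115 to 150 mm before the groove (block -x side), within 0.2 rad of parallel to it. Origin mid-length on its axis (18 mm up). Its y axis runs along the pipe; x and z turn as it rolls. It rolls easily but not by itself.
- vblock: Dark steel V-block, fixed, 110 mm along y (groove direction), 112 mm along x. Origin on the counter under the groove bottom, mid-length; z up. Profile: ramp rises from the counter at x=-62 mm to the crest at x=-17; groove falls to 2 mm height at x=0; back face rises at 45 degrees to 36 mm height at x=34, flat top to x=50. The stub is rolled in along +x.
- crest (a point): Point on the V-block's crest between ramp and groove, mid-length, 12 mm above the counter, block x=-17 mm. Axes as the block's. The stub drops into the groove once its axis has passed over the crest.
- stop (a point): Point on the inner (+y) face of the end stop, an upright plate 10 mm thick, 46 mm high, x=-15 to 50 mm, across the block's -y end; block x=-3, y=-55, 25 mm up. Axes as the block's. The stub starts shifted so that, rolled straight in, its end stops 15 to 30 mm short of this face. The groove's +y end is open with nothing in front of it.
- seat (a point): Where the stub's middle is when it lies in the groove with its end against the stop: block x=-3, y=+10 mm, 25 mm up. Axes as the block's. Its pushed (+y) end is then at block y=+75 mm, 20 mm beyond the block's open end.
- moka_base: Bystander, loose: tarnished aluminium moka pot base, round, 90 mm diameter, 62 mm high, standing 15 mm or more beyond the end stop. (A fixed green vise, 116 mm high, stands well off to the robot's right, 100 mm or more from the work.) Origin at the centre of its underside.
- gasket_a: Bystander, loose: black rubber gasket ring lying flat, 66 mm outside, 6 mm thick, beside the rolling lane on the end-stop side. Origin at the centre of its underside.
- gasket_b: Bystander, loose: a second gasket of the same size, lying behind the V-block (on its +x side) towards the open end. Origin at the centre of its underside.
- tamper: Bystander, loose: wooden tamper standing upright, 54 mm foot, 78 mm high, behind the V-block. Origin at the centre of its underside.
- lid_knob: Bystander, loose: small chrome lid knob, 26 mm across, 29 mm high, standing off the open end of the rolling lane, on the robot's side. Origin at the centre of its underside.
- offcut: Bystander, loose: short brass pipe offcut standing on end, 30 mm diameter, 45 mm high, close behind the V-block. Origin at the centre of its underside.
Not all that is in view belongs to the job. Of the things that look like the stub, the middle-sized one is meant.

How it is judged:
On the way, in this order (a step that is already met when the one before it is completed fails the run):
1. the stub has rolled over by a quarter turn or more while on the level counter (angle between stub's own z axis and vertical above 1.6 rad and height (world z) of stub below 0.022 m and x of stub in the frame of vblock below -0.04 m).
2. the stub lies in the groove (x of stub in the frame of vblock between -0.008 and 0.003 m and height (world z) of stub between 0.021 and 0.028 m and angle between the y axis of stub and the y axis of vblock, either way round below 0.06 rad), for 0.3 s.
At the end, for the whole second after the job is handed in: The stub lies in the V-block's groove (axis within about 5 mm of its seat, parallel to the groove within 0.06 rad, 21 to 28 mm above the counter), its end within 4 mm of the end stop, at rest (all of step 2 and y of stub in the frame of vblock between 0.006 and 0.014 m and linear speed of stub below 0.01 m/s and angular speed of stub below 0.2 rad/s); the robot touches nothing.
It fails at once if the stub is lifted (its middle over 37 mm high, or over 26 mm high while still above the level counter) (height (world z) of stub above 0.037 m or (height (world z) of stub above 0.026 m and x of stub in the frame of vblock below -0.085 m)).
It fails at once if the stub is stood up or tipped by more than 0.25 rad (angle between stub's own y axis and vertical below 1.32 rad).
It fails at once if a bystander (moka base, gasket, tamper, knob or offcut) is moved by more than 15 mm (distance of any of moka_base, gasket_a, gasket_b, tamper, lid_knob, offcut from where it was at the start of the episode above 0.015 m).
It also fails if it takes over 56 s, if anything falls off the work surface, if the arm or the gripper's body presses on something with over 40 N, if the wrist force passes 120 N, or if a joint passes its speed limit or range.

## Working session

There is one attempt and no reset: what is moved stays moved. The work goes in short steps, Python scripts to look and compute and a tool call to move; the robot and the scene stay as the last step left them, time stands still between calls to the robot, and variables do not carry over. Pictures are saved under pics/ and viewed, and the job is handed in when it is done.

Besides the shell and the picture viewer there is one more tool, called after "Emit:" as name(argument=value, ...) on one line, values as JSON. arm_command: Moves the arm, as the interface text tells. Its arguments: {"type":"object","properties":{"plan":{"type":"array"},"newtons":{"type":"number"}},"required":["plan"]}

```bash
mkdir -p pics; ls; python3 - <<'E'
from station import sensors, vision
import cv2
print(sensors.get_obs())
for n in ["scene","side","wrist"]:
    cv2.imwrite(f"pics/{n}0.png",vision.camera(n))
    print(n,vision.camera_params(n))
    for t in ["stub","vblock","crest","stop","seat"]:
        try: print(t,[(r["confidence"],[round(float(v)) for v in r["at"]]) for r in vision.pinpoint(t,n)][:5])
        except Exception as e: print(t,e)
E
```

```text
pics
{'time_s': 0.0, 'qpos': array([-1.17858528e+00,  3.00448657e-01,  1.52160397e+00,  5.76063125e-06,
        1.32070809e+00, -6.66040697e-02]), 'joint_vel': array([-3.96584815e-04,  7.34575746e-04, -7.62422901e-04,  1.13434646e-03,
       -1.66082769e-03,  1.71589512e-05]), 'tau': array([-2.34401843e-03, -5.31807911e+01, -3.52739060e+01,  7.07944552e-02,
        2.43287394e-02, -1.14929412e-04]), 'ee_pos': array([ 0.24356681, -0.49308066,  0.40408883]), 'eef_rot': array([-3.14042755e+00, -8.33077064e-05,  4.58813635e-01]), 'force': array([-0.28957371, -0.23044415,  0.41032552]), 'moment': array([-0.00212941, -0.01904651,  0.00144617]), 'grip_width': 0.09417991894618195}
scene {'intrinsics': array([[417.12746539,   0.        , 284.7215983 ],
       [  0.        , 417.12746539, 210.68345742],
       [  0.        ,   0.        ,   1.        ]]), 'rvec': array([ 2.1575345,  1.083168 , -0.4319853]), 'tvec': array([-0.3473584 , -0.32129415,  1.34033754])}
stub [(0.97, [314, 283]), (0.9, [243, 157]), (0.89, [244, 252])]
vblock [(0.56, [224, 292])]
crest [(0.71, [221, 288])]
stop [(0.73, 
[... 151 characters left out ...]
 494.55829274, 204.76722226],
       [  0.        ,   0.        ,   1.        ]]), 'rvec': array([ 2.38325398, -0.20435532,  0.0970283 ]), 'tvec': array([-0.58766166,  0.09429723,  0.82715958])}
stub [(0.64, [268, 306]), (0.58, [374, 238]), (0.41, [198, 306])]
vblock [(0.93, [217, 280]), (0.49, [212, 274])]
crest [(0.72, [217, 288])]
stop []
seat [(0.96, [211, 272])]
wrist {'intrinsics': array([[317.03832151,   0.        , 279.45919549],
       [  0.        , 317.03832151, 213.09866304],
       [  0.        ,   0.        ,   1.        ]]), 'rvec': array([-2.48280435,  1.54331735,  0.19189114]), 'tvec': array([-0.55007265, -0.02535441,  0.38985799])}
stub []
vblock []
crest []
stop []
seat []
```

View pics/scene0.png

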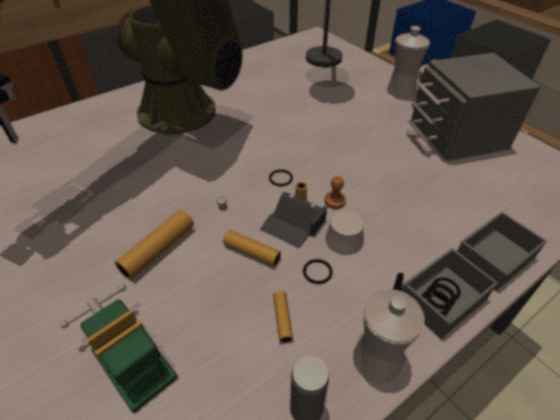

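View pics/side0.png

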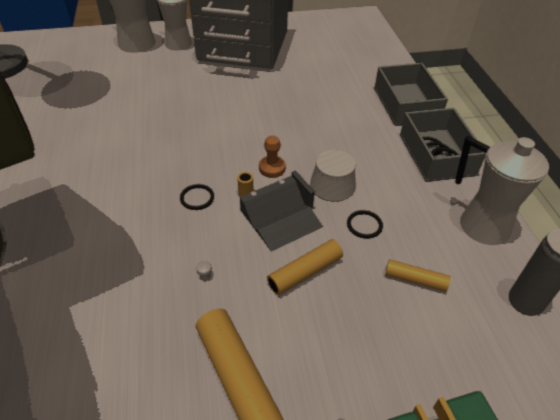

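View pics/wrist0.png

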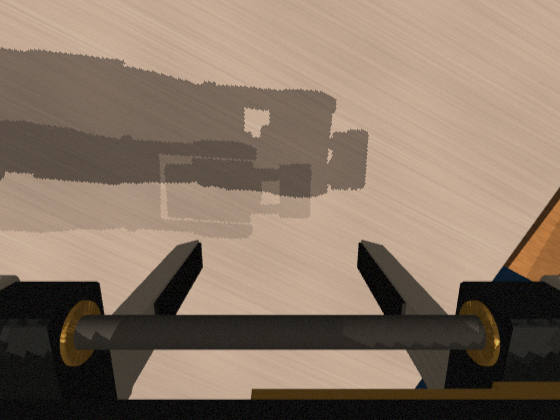

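Three look-alikes: large tube at scene (243,157), small tube at scene (314,283), and medium tube at scene (248,252) / side (267,306). The medium one fits because it is mid-sized and lies just before the ramp. I'll confirm it with a crop and by fitting its length.

```bash
cat > h.py <<'E'
import numpy as np, cv2
from scipy.optimize import minimize
from station import sensors, vision
def P(name):
    p=vision.camera_params(name); return p["intrinsics"],p["rvec"],p["tvec"]
def proj(X,cam):
    K,r,t=cam; return cv2.projectPoints(np.asarray(X,float).reshape(-1,1,3),np.array(r),np.array(t),K,None)[0][:,0]
def ray(at,cam,z):
    K,r,t=cam; R=cv2.Rodrigues(np.array(r))[0]; d=R.T@np.linalg.inv(K)@np.array([at[1],at[0],1.]); c=-R.T@np.array(t)
    return c+d*(z-c[2])/d[2]
def Rz(a): return np.array([[np.cos(a),-np.sin(a),0],[np.sin(a),np.cos(a),0],[0,0,1]])
S=4
def hullmask(parts,cam):
    m=np.zeros((420*S//2,560*S//2),np.uint8)
    for X in parts:
        h=cv2.convexHull((proj(X,cam)*S/2+.5).astype(np.float32)); cv2.fillConvexPoly(m,(h*16).round().astype(np.int32),1,shift=4)
    return m>0
def cyl(x,y,z,yaw,r=.018,L=.13):
    a=np.linspace(0,2*np.pi,32,endpoint=False)
    pts=np.array([[r*np.cos(b),s*L/2,r*np.sin(b)] for b in a for s in(-1,1)])
    return [pts@Rz(yaw).T+[x,y,z]]
def block(x,y,yaw):
    def pr(prof,y0,y1): return np.array([[px,yy,pz] for px,pz in prof for yy in(y0,y1)])
    ps=[pr([(-.062,0),(-.017,.012),(-.017,0)],-.055,.055),pr([(-.017,0),(-.017,.012),(0,.002),(0,0)],-.055,.055),
        pr([(0,0),(0,.002),(.034,.036),(.05,.036),(.05,0)],-.055,.055),pr([(-.015,0),(-.015,.046),(.05,.046),(.05,0)],-.065,-.055)]
    return [p@Rz(yaw).T+[x,y,0] for p in ps]
def fit(model,masks,cams,x0,step):
    up={k:cv2.resize(m.astype(np.uint8),None,fx=S/2,fy=S/2,interpolation=cv2.INTER_NEAREST)>0 for k,m in masks.items()}
    def c(p):
        s=0
        for k,m in up.items():
            q=hullmask(model(p),cams[k]); s+=1-(q&m).sum()/(q|m).sum()
        return s/len(up)
    b=None
    for _ in range(3):
        x0=np.array(x0 if b is None else b.x,float)
        sim=np.vstack([x0]+[x0+np.eye(len(x0))[i]*step[i] for i in range(len(x0))])
        b=minimize(c,x0,method='Nelder-Mead',options=dict(initial_simplex=sim,maxiter=200,xatol=1e-4,fatol=1e-4))
    return b
E
cat > m1.py <<'E'
from h import *
import pickle
cams={k:P(k) for k in("scene","side")}
ims={}; M={}
for n in cams:
    ims[n]=vision.camera(n)
    for t in["stub","vblock","gasket_a","lid_knob","offcut","moka_base","tamper"]:
        r=vision.silhouettes(t,n); M[n,t]=r
        print(n,t,[(d["confidence"],[round(float(v)) for v in d["at"]],int(d["mask"].sum())) for d in r][:5])
pickle.dump((M,cams,ims),open("m.pkl","wb"))
E
python3 m1.py; python3 - <<'E'
import cv2,numpy as np
a=cv2.imread('pics/scene0.png')[160:360,100:400];b=cv2.imread('pics/side0.png')[140:420,150:470]
cv2.imwrite('pics/crop0.png',np.hstack([cv2.resize(a,(400,300),interpolation=cv2.INTER_CUBIC),cv2.resize(b,(343,300),interpolation=cv2.INTER_CUBIC)]))
E
```

```text
scene stub [(0.87, [244, 253], 966), (0.86, [320, 280], 688), (0.78, [243, 155], 2039), (0.48, [234, 345], 1426)]
scene vblock []
scene gasket_a [(0.74, [264, 315], 299), (0.56, [171, 282], 155), (0.21, [245, 254], 937)]
scene lid_knob [(0.66, [199, 219], 100)]
scene offcut [(0.76, [191, 301], 199)]
scene moka_base [(0.79, [230, 344], 1340)]
scene tamper [(0.84, [197, 336], 434)]
side stub [(0.9, [271, 307], 1788), (0.82, [365, 238], 4498), (0.7, [275, 420], 1102)]
side vblock [(0.66, [211, 284], 4061)]
side gasket_a [(0.69, [232, 362], 441), (0.66, [202, 200], 413)]
side lid_knob [(0.53, [272, 203], 206)]
side offcut [(0.58, [181, 246], 313)]
side moka_base [(0.62, [176, 334], 1895)]
side tamper [(0.63, [161, 270], 809)]
```

View pics/crop0.png

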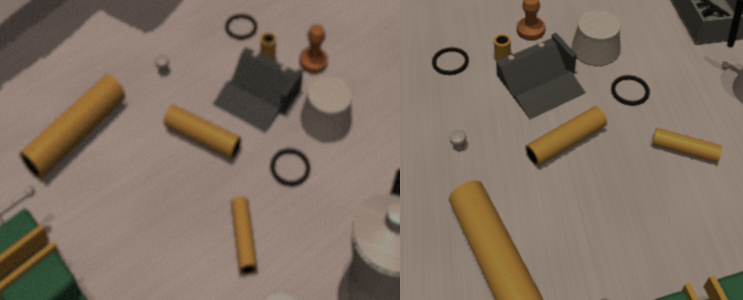

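The crop confirms it: the medium tube lies before the ramp, with the gasket on the end-stop side and the knob on the open-end side. Next I'll fit the poses.

```bash
cat > fit1.py <<'E'
from h import *
import pickle
M,cams,ims=pickle.load(open("m.pkl","rb"))
vision.camera("scene")
r=vision.silhouettes("vblock","scene"); print([(d["confidence"],d["at"],d["mask"].sum()) for d in r])
bm={"side":M["side","vblock"][0]["mask"]}
if r: bm["scene"]=r[0]["mask"]
sm={k:M[k,"stub"][0]["mask"] for k in cams}
c=ray((268,306),cams["side"],.018); c2=ray((247,252),cams["scene"],.018); print("stub c",c,c2)
v=ray((217,280),cams["side"],0); v2=ray((224,292),cams["scene"],0); print("blk",v,v2)
best=min((fit(lambda p:cyl(p[0],p[1],.018,p[2]),sm,cams,[*c[:2],a],[.01,.01,.1]) for a in np.arange(0,3.1,.5)),key=lambda b:b.fun); print("stub",best.x,best.fun)
bb=min((fit(lambda p:block(*p),bm,cams,[*v[:2],a],[.01,.01,.1]) for a in np.arange(-3.1,3.1,.5)),key=lambda b:b.fun); print("block",bb.x,bb.fun)
d=Rz(bb.x[2]).T@np.array([*(best.x[:2]-bb.x[:2]),0]); print("stub in block",d,"rel yaw",best.x[2]-bb.x[2])
for t,z in dict(gasket_a=.003,lid_knob=.015,offcut=.022,moka_base=.031,tamper=.03).items():
    for k in cams:
        for q in M[k,t][:2]:
            p=ray(q["at"],cams[k],z); print(t,k,p.round(3),"blk",(Rz(bb.x[2]).T@(p-[*bb.x[:2],0])).round(3))
out=[]
for k in cams:
    im=cv2.resize(ims[k],None,fx=2,fy=2)
    for parts,col in((cyl(best.x[0],best.x[1],.018,best.x[2]),(0,255,0)),(block(*bb.x),(0,0,255))):
        for X in parts: cv2.polylines(im,[(cv2.convexHull(proj(X,cams[k]).astype(np.float32))*2).astype(int)],True,col,1)
    ctr=proj([[*bb.x[:2],0]],cams[k])[0]*2; x,y=int(ctr[0]),int(ctr[1])
    out.append(im[y-180:y+220,x-190:x+190])
cv2.imwrite("pics/fit1.png",np.hstack(out))
E
python3 fit1.py
```

```text
[(0.93, [219.1, 295.2], np.int64(2198)), (0.28, [171.8, 281.1], np.int64(216))]
stub c [ 0.62429486 -0.13272991  0.018     ] [ 0.62607711 -0.12584453  0.018     ]
blk [ 0.60596523 -0.0008671   0.        ] [ 0.61128869 -0.00200893  0.        ]
stub [ 0.62471337 -0.12800672 -1.13311382] 0.04268744259749596
block [0.60523472 0.00250979 1.94120997] 0.03211432659355201
stub in block [-0.12871587  0.02908955  0.        ] rel yaw -3.0743237906378114
gasket_a scene [ 0.737 -0.036  0.003] blk [-0.083 -0.109  0.003]
gasket_a scene [0.442 0.094 0.003] blk [0.144 0.12  0.003]
gasket_a side [ 0.742 -0.063  0.003] blk [-0.111 -0.103  0.003]
gasket_a side [0.464 0.057 0.003] blk [0.102 0.112 0.003]
lid_knob scene [ 0.448 -0.106  0.015] blk [-0.045  0.186  0.015]
lid_knob side [ 0.459 -0.111  0.015] blk [-0.053  0.177  0.015]
offcut scene [0.551 0.072 0.022] blk [0.085 0.025 0.022]
offcut side [0.555 0.08  0.022] blk [0.09  0.019 0.022]
moka_base scene [0.718 0.064 0.031] blk [ 0.016 -0.127  0.031]
moka_base side [0.72  0.056 0.031] blk [ 0.009 -0.126  0.031]
tamper scene [0.625 0.122 0.03 ] blk [ 0.104 -0.062  0.03 ]
tamper side [0.607 0.119 0.03 ] blk [ 0.108 -0.044  0.03 ]
```

View pics/fit1.png

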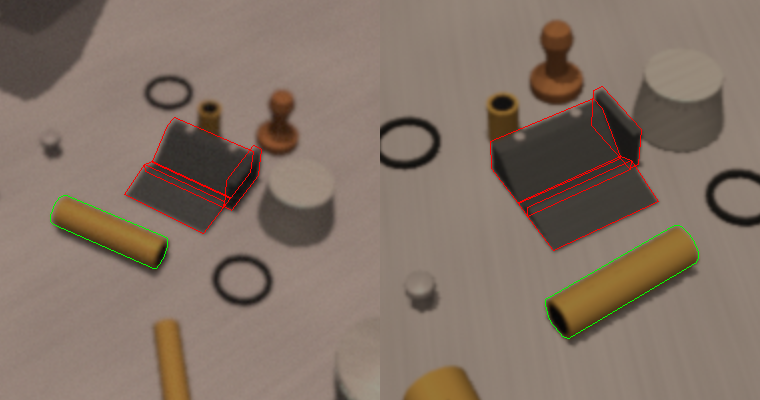

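```bash
cat >> h.py <<'E'
BX=np.array([.6052,.0025]); BY=1.941
def toblk(p): return Rz(BY).T[:2,:2]@(np.asarray(p)[:2]-BX)
def towld(p): return Rz(BY)[:2,:2]@np.asarray(p)+BX
def move(bx,by,ztip,yaw=BY):
    o=sensors.get_obs(); w=towld([bx,by]); d=np.array([*w,ztip+.199])-o["ee_pos"]
    print("rel now->",np.round(d/.4,4),"turn",round(np.degrees(yaw-o["eef_rot"][2])/120,4),"mm",(d*1e3).round(1))
E
python3 - <<'E'
from h import *
for k,pts in {"scene":[(215,185),(270,125),(295,280),(335,288)],"side":[(315,212),(415,270),(267,390),(282,447)]}.items():
    for p in pts: print(k,p,toblk(ray(p,P(k),.02)).round(3))
move(-.19,.029,.1); 
E
```

```text
scene (215, 185) [-0.133  0.217]
scene (270, 125) [-0.322  0.216]
scene (295, 280) [-0.2   -0.093]
scene (335, 288) [-0.266 -0.152]
side (315, 212) [-0.134  0.201]
side (415, 270) [-0.305  0.202]
side (267, 390) [-0.203 -0.087]
side (282, 447) [-0.272 -0.146]
rel now-> [ 1.0083  0.77   -0.2641] turn 0.7077 mm [ 403.3  308.  -105.6]
```

Emit:
arm_command(plan=[-0.5, 0.95, 0.73, 0, 0.7077, -0.5, 0.95, 0.73, 0, 0.7077, -0.5, 0.95, 0.73, 0, 0.7077, -0.5, 0.95, 0.73, 0, 0.7077, -0.5, 0.95, 0.73, 0, 0.7077, -0.5, 0.95, 0.73, 0, 0.7077, -0.5, 0.95, 0.73, 0, 0.7077, -0.5, 0.95, 0.73, 0, 0.7077, -0.5, 0.95, 0.73, 0, 0.7077, -0.5, 0.95, 0.73, 0, 0.7077, -0.5, 0.95, 0.73, 0, 0.7077, -0.5, 0.95, 0.73, 0, 0.7077, -0.5, 0.95, 0.73, 0, 0.7077, -0.5, 0.95, 0.73, 0, 0.7077], newtons=20)

```text
time_s: 3.2
ee_pos: [0.6229, -0.2021, 0.405]
eef_rot: [3.141, 0.0, 1.939]
force: [-0.3, -0.4, -0.4]
grip_width: 0.0702
```

```bash
python3 - <<'E'
from h import *
o=sensors.get_obs();print(o["time_s"],o["ee_pos"],o["eef_rot"],o["grip_width"],toblk(o["ee_pos"]))
move(-.19,.029,.1);move(-.19,.029,.010)
cv2.imwrite("pics/side1.png",vision.camera("side"))
E
```

```text
3.2 [ 0.62287094 -0.20208074  0.40496939] [3.14143104e+00 2.70741237e-04 1.93859103e+00] 0.07021774854291069 [-0.19711459  0.0575446 ]
rel now-> [ 0.0601  0.0424 -0.2649] turn 0.0012 mm [  24.   17. -106.]
rel now-> [ 0.0601  0.0424 -0.4899] turn 0.0012 mm [  24.   17. -196.]
```

View pics/side1.png

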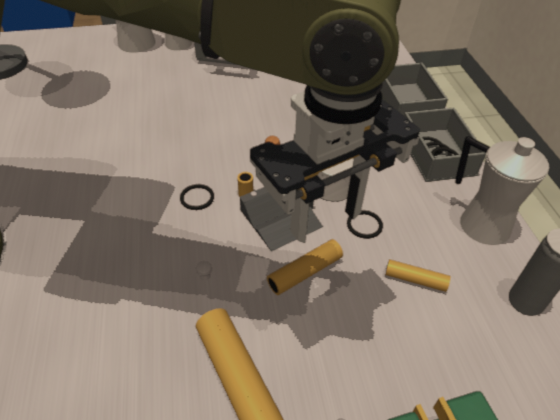

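The hand is above and behind the stub with the jaws parallel to the groove. Descending.

Emit:
arm_command(plan=[-0.5, 0.06, 0.0425, -0.1, 0.001, -0.5, 0.06, 0.0425, -0.2, 0.001, -0.5, 0.06, 0.0425, -0.3, 0.001, -0.5, 0.06, 0.0425, -0.4, 0.001, -0.5, 0.06, 0.0425, -0.45, 0.001, -0.5, 0.06, 0.0425, -0.49, 0.001, -0.5, 0.06, 0.0425, -0.49, 0.001, -0.5, 0.06, 0.0425, -0.49, 0.001])

```text
time_s: 4.05
ee_pos: [0.6478, -0.1845, 0.2098]
eef_rot: [3.141, 0.001, 1.943]
force: [0.6, -0.0, 0.8]
grip_width: 0.0706
```

```bash
python3 - <<'E'
from h import *
o=sensors.get_obs();print(o["time_s"],o["ee_pos"],o["eef_rot"],toblk(o["ee_pos"]),o["force"])
move(-.15,.029,.010);move(-.10,.029,.010)
ex=Rz(BY)[:2,0];print("per mm ex",ex/400)
cv2.imwrite("pics/side2.png",vision.camera("side")[150:420,150:500])
cv2.imwrite("pics/wr2.png",vision.camera("wrist"))
E
```

```text
4.05 [ 0.6477504  -0.1844552   0.20979402] [3.14053375e+00 8.50511925e-04 1.94255360e+00] [-0.18968464  0.02797361] [ 0.62200701 -0.03868573  0.8265298 ]
rel now-> [-0.0383  0.0916 -0.002 ] turn -0.0007 mm [-15.3  36.6  -0.8]
rel now-> [-0.0835  0.2081 -0.002 ] turn -0.0007 mm [-33.4  83.2  -0.8]
per mm ex [-0.00090451  0.00233063]
```

View pics/side2.png

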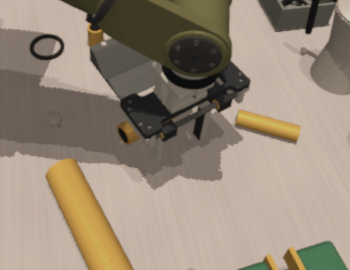

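View pics/wr2.png

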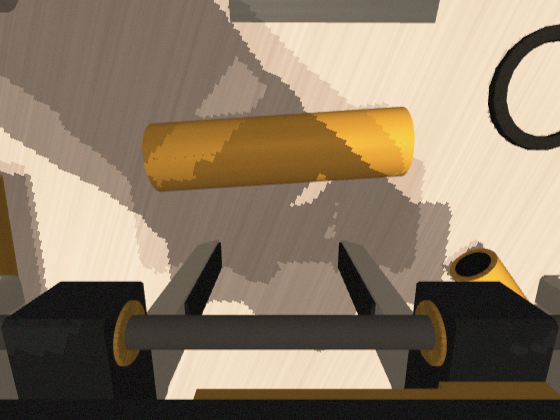

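Emit:
arm_command(plan=[-0.5, -0.009, 0.0233, 0, 0, -0.5, -0.018, 0.0466, 0, 0, -0.5, -0.0244, 0.0629, 0, 0, -0.5, -0.028, 0.0722, 0, 0, -0.5, -0.0308, 0.0792, 0, 0, -0.5, -0.0335, 0.0862, 0, 0, -0.5, -0.0362, 0.0932, 0, 0, -0.5, -0.0389, 0.1002, 0, 0, -0.5, -0.0416, 0.1072, 0, 0, -0.5, -0.0443, 0.1142, 0, 0, -0.5, -0.047, 0.1212, 0, 0, -0.5, -0.0497, 0.1282, 0, 0, -0.5, -0.0525, 0.1352, 0, 0, -0.5, -0.0552, 0.1422, 0, 0, -0.5, -0.0579, 0.1492, 0, 0])

```text
time_s: 5.65
ee_pos: [0.6243, -0.1242, 0.2087]
eef_rot: [3.142, 0.0, 1.943]
force: [0.7, 1.0, 0.3]
grip_width: 0.0701
```

```bash
cat > look.py <<'E'
import sys
from h import *
tag=sys.argv[1]
o=sensors.get_obs();print(o["time_s"],o["ee_pos"],"yaw",o["eef_rot"][2],"blk",toblk(o["ee_pos"]),"F",o["force"])
cams={};ms={}
im=vision.camera("wrist"); cam=P("wrist"); cv2.imwrite(f"pics/w{tag}.png",im)
for d in vision.silhouettes("stub","wrist"):
    p=toblk(ray(d["at"],cam,.02)); print("wrist",d["confidence"],d["at"],d["mask"].sum(),p.round(4))
cv2.imwrite(f"pics/s{tag}.png",vision.camera("side"))
for d in vision.silhouettes("stub","side"): print("side",d["confidence"],d["at"],d["mask"].sum(),toblk(ray(d["at"],P("side"),.02)).round(4))
E
python3 look.py 3
```

```text
5.65 [ 0.62432376 -0.12419198  0.20866259] yaw 1.943097989661112 blk [-0.12502814  0.02800963] F [0.66618586 1.04594135 0.3485966 ]
wrist 0.6 [211.3, 276.3] 16906 [-0.095   0.0298]
side 0.61 [274.9, 419.7] 1119 [-0.2392 -0.1178]
side 0.59 [369.0, 236.6] 4523 [-0.2272  0.2096]
```

View pics/w3.png

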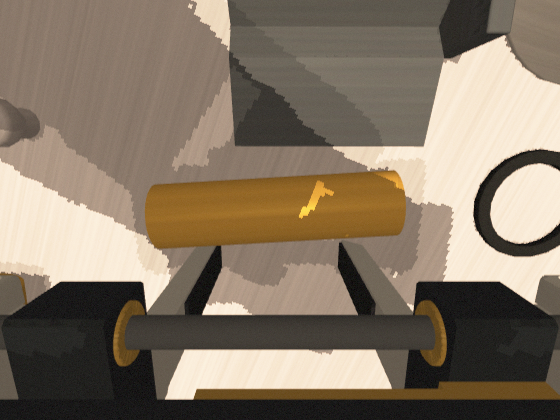

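The stub rolled about 32 mm and is still skewed about 0.06 rad, with its left (+y) end nearer the fingers. Pushing on to the foot of the ramp.

Emit:
arm_command(plan=[-0.5, -0.0027, 0.007, 0, 0, -0.5, -0.0054, 0.014, 0, 0, -0.5, -0.0081, 0.021, 0, 0, -0.5, -0.0108, 0.028, 0, 0, -0.5, -0.0136, 0.035, 0, 0, -0.5, -0.0163, 0.042, 0, 0, -0.5, -0.019, 0.0489, 0, 0, -0.5, -0.0217, 0.0559, 0, 0, -0.5, -0.0244, 0.0629, 0, 0, -0.5, -0.0271, 0.0699, 0, 0, -0.5, -0.0298, 0.0769, 0, 0, -0.5, -0.0326, 0.0839, 0, 0, -0.5, -0.0344, 0.0886, 0, 0, -0.5, -0.0344, 0.0886, 0, 0])

```text
time_s: 7.25
ee_pos: [0.6108, -0.0889, 0.209]
eef_rot: [3.141, 0.001, 1.943]
force: [1.4, -2.3, 1.4]
grip_width: 0.0704
```

```bash
python3 look.py 4
```

```text
7.25 [ 0.61075839 -0.088936    0.20901406] yaw 1.9431107871925237 blk [-0.08725261  0.02790021] F [ 1.41521767 -2.32164226  1.39194975]
wrist 0.65 [216.2, 269.5] 16584 [-0.0606  0.0333]
side 0.8 [365.8, 236.4] 4399 [-0.223   0.2076]
side 0.64 [277.4, 419.7] 1007 [-0.2428 -0.1144]
side 0.59 [243.7, 288.1] 883 [-0.0768  0.0301]
```

View pics/w4.png

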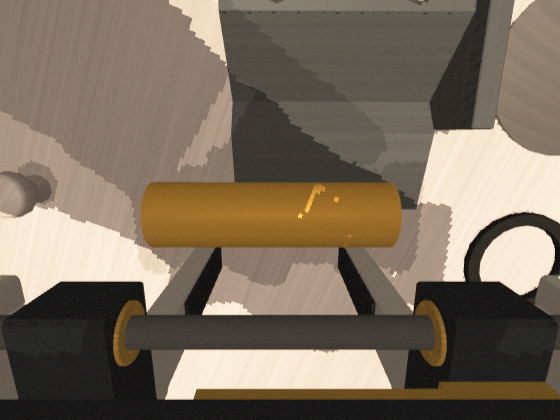

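The stub is now parallel to the groove at the ramp foot, touched by both fingers. Next, up the ramp with the tips rising alongside it.

Emit:
arm_command(plan=[-0.5, -0.0027, 0.007, 0.002, 0, -0.5, -0.0054, 0.014, 0.004, 0, -0.5, -0.0081, 0.021, 0.006, 0, -0.5, -0.0108, 0.028, 0.008, 0, -0.5, -0.0136, 0.035, 0.01, 0, -0.5, -0.0163, 0.042, 0.012, 0, -0.5, -0.019, 0.0489, 0.014, 0, -0.5, -0.0217, 0.0559, 0.016, 0, -0.5, -0.0244, 0.0629, 0.018, 0, -0.5, -0.0271, 0.0699, 0.02, 0, -0.5, -0.0298, 0.0769, 0.022, 0, -0.5, -0.0326, 0.0839, 0.024, 0])

```text
time_s: 8.65
ee_pos: [0.5976, -0.0554, 0.2184]
eef_rot: [3.141, 0.0, 1.943]
force: [1.9, -4.4, 2.5]
grip_width: 0.0707
```

```bash
python3 look.py 5
```

```text
8.65 [ 0.59760895 -0.05544297  0.21844377] yaw 1.9430616935265128 blk [-0.05127107  0.02804086] F [ 1.92553314 -4.35790151  2.47183443]
wrist 0.64 [217.2, 271.2] 16521 [-0.0273  0.0328]
wrist 0.51 [124.5, 360.5] 32343 [ 0.0249 -0.0158]
side 0.95 [276.9, 418.2] 1071 [-0.2409 -0.113 ]
side 0.88 [226.0, 273.7] 894 [-0.0306  0.0307]
side 0.64 [366.2, 237.1] 4491 [-0.224   0.2071]
```

View pics/w5.png

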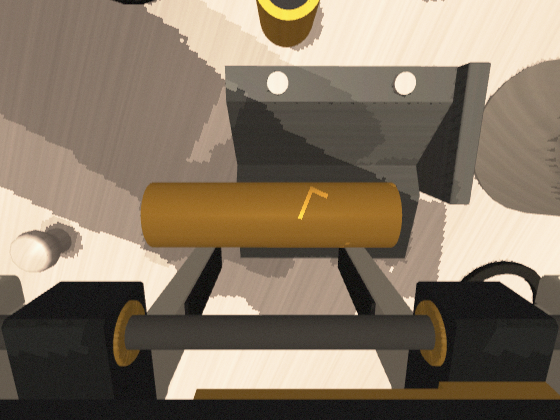

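Emit:
arm_command(plan=[-0.5, -0.0027, 0.007, 0.002, 0, -0.5, -0.0045, 0.0117, 0.003, 0, -0.5, -0.0063, 0.0163, 0.004, 0, -0.5, -0.0081, 0.021, 0.005, 0, -0.5, -0.01, 0.0256, 0.006, 0, -0.5, -0.0118, 0.0303, 0.006, 0, -0.5, -0.0136, 0.035, 0.006, 0, -0.5, -0.0154, 0.0396, 0.006, 0, -0.5, -0.0154, 0.0396, 0.006, 0, -0.5, -0.0154, 0.0396, 0.006, 0])

```text
time_s: 9.85
ee_pos: [0.5915, -0.0396, 0.2206]
eef_rot: [-3.142, -0.0, 1.943]
force: [1.2, 0.4, 0.9]
grip_width: 0.0704
```

```bash
python3 look.py 6
```

```text
9.85 [ 0.59145018 -0.03957928  0.22064598] yaw 1.943123930488645 blk [-0.03425381  0.02804283] F [1.20707031 0.37626531 0.92372482]
wrist 0.81 [206.6, 268.7] 15580 [-0.0048  0.0344]
side 0.91 [221.5, 265.6] 995 [-0.0144  0.0375]
side 0.82 [277.6, 418.7] 1099 [-0.2423 -0.1128]
side 0.73 [367.1, 236.7] 4619 [-0.2248  0.2082]
```

View pics/w6.png

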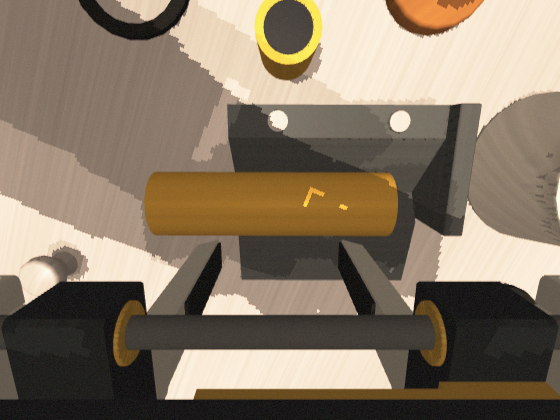

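The stub sits in the groove at block y≈0.034, so it has about 24 mm still to slide. I'll retract upward, close the fingers, and move to the open (+y) end.

Emit:
arm_command(plan=[-0.5, 0.009, -0.0233, 0, 0, -0.5, 0.009, -0.0233, 0.1, 0, -0.5, 0.009, -0.0233, 0.2, 0, 1, 0.009, -0.0233, 0.2, 0, 1, 0.009, -0.0233, 0.2, 0, 1, 0.009, -0.0233, 0.2, 0, 1, 0.009, -0.0233, 0.2, 0, 1, 0.009, -0.0233, 0.2, 0, 1, 0.009, -0.0233, 0.2, 0])

```text
time_s: 10.95
ee_pos: [0.5951, -0.0489, 0.3001]
eef_rot: [-3.141, -0.0, 1.943]
force: [-0.0, -0.9, -0.6]
grip_width: 0.026
```

```bash
cat > look2.py <<'E'
import sys
from h import *
tag=sys.argv[1]
o=sensors.get_obs();print(o["time_s"],"blk",toblk(o["ee_pos"]),o["ee_pos"][2]-.199,"gw",o["grip_width"],"F",o["force"])
ms={};cams={}
for n in sys.argv[2:]:
    im=vision.camera(n); cams[n]=P(n); cv2.imwrite(f"pics/{n}{tag}.png",im)
    r=[d for d in vision.silhouettes("stub",n) if np.linalg.norm(toblk(ray(d["at"],cams[n],.025))-[0,.025])<.045]
    print(n,[(d["confidence"],d["mask"].sum(),toblk(ray(d["at"],cams[n],.025)).round(4)) for d in r])
    if not r: continue
    ms[n]=r[0]["mask"]
    p=towld([-.003,.033]); b=fit(lambda p:cyl(p[0],p[1],.025,p[2]),{n:ms[n]},cams,[*p,BY],[.01,.01,.05]); print(" fit",n,toblk(b.x).round(4),b.x[2]-BY,b.fun)
E
python3 look2.py 7 wrist side scene
python3 -c "
from h import *
move(-.003,.131,.1);move(-.003,.131,.006)"
```

```text
10.95 blk [-0.04427205  0.02806205] 0.10107847620393434 gw 0.026028060210923312 F [-0.04333477 -0.88162677 -0.58493096]
wrist [(0.88, np.int64(7788), array([-0.0031,  0.0341])), (0.67, np.int64(14800), array([ 0.0176, -0.0138]))]
 fit wrist [-0.0024  0.0324] 0.0038693475138813493 0.02087748710973336
side [(0.76, np.int64(1458), array([-0.0121,  0.041 ])), (0.59, np.int64(2516), array([-0.0367,  0.0031]))]
 fit side [-0.0039  0.0333] -0.0017683485124966314 0.07786819850007975
scene [(0.72, np.int64(750), array([0.0019, 0.0256]))]
 fit scene [-0.0042  0.0315] 0.01886957680411805 0.12294600938967137
rel now-> [-0.2772  0.003  -0.004 ] turn -0.001 mm [-110.9    1.2   -1.6]
rel now-> [-0.2772  0.003  -0.239 ] turn -0.001 mm [-110.9    1.2  -95.6]
```

View pics/wrist7.png

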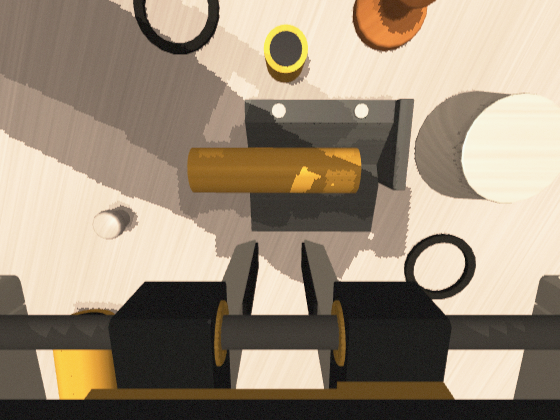

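Emit:
arm_command(plan=[1, -0.1, 0.003, 0, 0, 1, -0.2, 0.003, 0, 0, 1, -0.277, 0.003, 0, 0, 1, -0.277, 0.003, 0, 0, 1, -0.277, 0.003, 0, 0, 1, -0.277, 0.003, -0.06, 0, 1, -0.277, 0.003, -0.12, 0, 1, -0.277, 0.003, -0.17, 0, 1, -0.277, 0.003, -0.21, 0, 1, -0.277, 0.003, -0.237, 0, 1, -0.277, 0.003, -0.237, 0, 1, -0.277, 0.003, -0.237, 0])

```text
time_s: 12.45
ee_pos: [0.4847, -0.0478, 0.2062]
eef_rot: [3.141, 0.0, 1.943]
force: [0.9, 1.2, -0.0]
grip_width: 0.0007
```

```bash
python3 look2.py 8 wrist side
python3 -c "
from h import *
move(-.003,.11,.007);move(-.003,.0875,.007)
print(Rz(BY)[:2,1]/400)"
```

```text
12.45 blk [-0.00327909  0.13047701] 0.007193631408461076 gw 0.0006618901757494591 F [ 0.86397606  1.19732902 -0.02629755]
wrist [(0.74, np.int64(13872), array([-0.0022,  0.0366]))]
 fit wrist [-0.0023  0.0322] -0.003552422570193281 0.09139083780437474
side [(0.6, np.int64(1580), array([-0.0111,  0.0357]))]
 fit side [-0.0044  0.0334] 0.0008373337391596181 0.04491249806411646
rel now-> [ 0.0481  0.0191 -0.0014] turn -0.001 mm [19.3  7.6 -0.5]
rel now-> [ 0.1006  0.0395 -0.0014] turn -0.001 mm [40.2 15.8 -0.5]
[-0.00233063 -0.00090451]
```

View pics/wrist8.png

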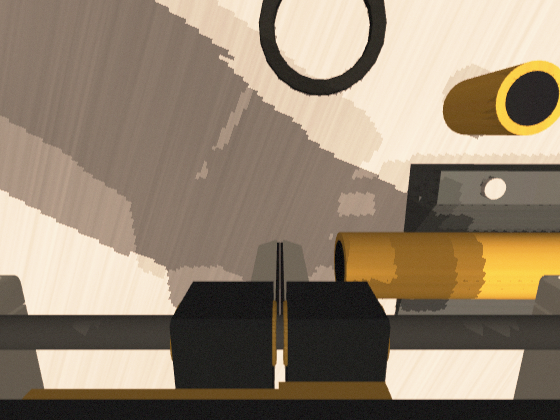

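View pics/side8.png

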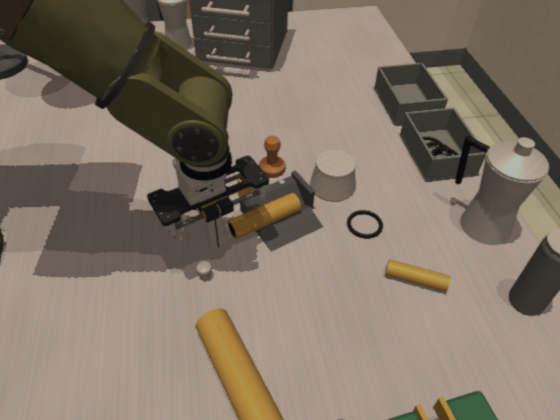

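The closed fingers stand beside the open end, aligned with the axis. Pushing along the groove.

Emit:
arm_command(plan=[1, 0.0233, 0.009, 0, 0, 1, 0.0373, 0.0145, 0, 0, 1, 0.042, 0.0163, 0, 0, 1, 0.0466, 0.0181, 0, 0, 1, 0.0513, 0.0199, 0, 0, 1, 0.0559, 0.0217, 0, 0, 1, 0.0606, 0.0235, 0, 0, 1, 0.0653, 0.0253, 0, 0, 1, 0.0699, 0.0271, 0, 0, 1, 0.0746, 0.0289, 0, 0, 1, 0.0793, 0.0308, 0, 0, 1, 0.0839, 0.0326, 0, 0, 1, 0.0886, 0.0344, 0, 0, 1, 0.0886, 0.0344, 0, 0])

```text
time_s: 14.05
ee_pos: [0.52, -0.0339, 0.2059]
eef_rot: [3.141, 0.0, 1.943]
force: [-0.5, -0.4, 0.6]
grip_width: 0.0006
```

```bash
python3 look2.py 9 wrist side
```

```text
14.05 blk [-0.00306706  0.09261753] 0.006904676912609625 gw 0.0005653449153354594 F [-0.5365205  -0.42011495  0.59098435]
wrist [(0.78, np.int64(15224), array([-0.0025,  0.0065]))]
 fit wrist [-0.002  0.013] 0.001084836166848735 0.11729303586261164
side [(0.94, np.int64(1482), array([-0.0114,  0.0162]))]
 fit side [-0.0045  0.0137] 0.01334404757987806 0.0908372827804107
```

View pics/wrist9.png

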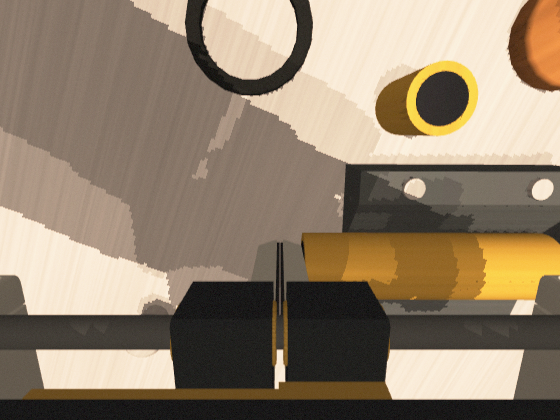

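Emit:
arm_command(plan=[1, 0.0023, 0.0009, 0, 0, 1, 0.0047, 0.0018, 0, 0, 1, 0.007, 0.0027, 0, 0, 1, 0.007, 0.0027, 0, 0])

```text
time_s: 14.65
ee_pos: [0.5226, -0.0329, 0.2058]
eef_rot: [3.142, 0.0, 1.943]
force: [-1.9, -0.3, 1.6]
grip_width: 0.0005
```

Emit:
arm_command(plan=[1, 0.0012, 0.0005, 0, 0, 1, 0.0023, 0.0009, 0, 0, 1, 0.0035, 0.0014, 0, 0])

```text
time_s: 14.95
ee_pos: [0.5239, -0.0323, 0.2058]
eef_rot: [-3.141, -0.0, 1.943]
force: [-2.8, -1.9, 2.2]
grip_width: 0.0007
```

Emit:
arm_command(plan=[1, 0.0012, 0.0005, 0, 0, 1, 0.0023, 0.0009, 0, 0, 1, 0.0023, 0.0009, 0, 0])

```text
time_s: 15.25
ee_pos: [0.5249, -0.0319, 0.2059]
eef_rot: [3.141, 0.0, 1.943]
force: [-2.1, -1.6, 0.4]
grip_width: 0.0005
```

```bash
python3 look2.py 10 wrist side
```

```text
15.25 blk [-0.00301815  0.08733874] 0.006851275380525962 gw 0.0004885249877738115 F [-2.14989465 -1.55973259  0.44891061]
wrist [(0.66, np.int64(15172), array([-0.0019,  0.0026]))]
 fit wrist [-0.0019  0.007 ] -0.008290582891850251 0.12071628394917822
side [(0.9, np.int64(1369), array([-0.0095,  0.0101]))]
 fit side [-0.004   0.0072] 0.0022358962379056546 0.106222295189624
```

View pics/side10.png

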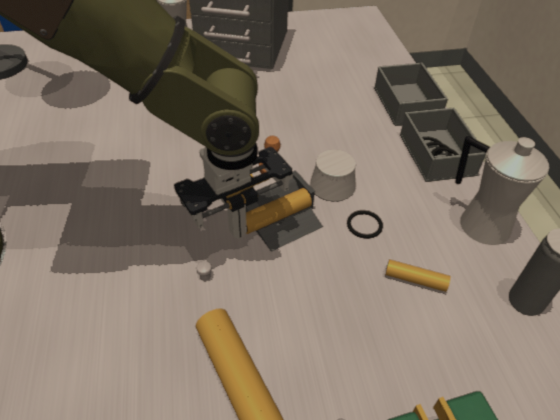

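Emit:
arm_command(plan=[1, 0.0012, 0.0005, 0, 0, 1, 0.0023, 0.0009, 0, 0])

```text
time_s: 15.65
ee_pos: [0.5256, -0.0317, 0.2058]
eef_rot: [-3.141, -0.0, 1.943]
force: [-6.9, -3.2, 3.1]
grip_width: 0.0003
```

Force is rising. One more small step.

Emit:
arm_command(plan=[1, 0.0012, 0.0005, 0, 0, 1, 0.0012, 0.0005, 0, 0, 1, 0.0012, 0.0005, 0, 0])

```text
time_s: 15.95
ee_pos: [0.5258, -0.0316, 0.2057]
eef_rot: [-3.139, -0.001, 1.943]
force: [-8.1, -4.5, 6.3]
grip_width: 0.0004
```

Emit:
arm_command(plan=[1, 0.0023, 0.0009, 0, 0, 1, 0.0023, 0.0009, 0, 0])

```text
time_s: 16.15
ee_pos: [0.5262, -0.0315, 0.2055]
eef_rot: [-3.137, -0.001, 1.943]
force: [-16.4, -6.8, 9.3]
grip_width: 0.0006
```

The force climbs steeply (18 N) with almost no motion, so the stub is against the stop. I'll back off along the groove axis, then go up.

Emit:
arm_command(plan=[1, -0.007, -0.0027, 0, 0, 1, -0.0233, -0.009, 0, 0, 1, -0.0699, -0.0271, 0, 0, 1, -0.0816, -0.0316, 0, 0, 1, -0.0816, -0.0316, 0.1, 0, 1, -0.0816, -0.0316, 0.2, 0, 1, -0.0816, -0.0316, 0.3, 0, 1, -0.15, -0.15, 0.4, 0, 1, -0.25, -0.2, 0.4, 0, 1, -0.3, -0.3, 0.4, 0, 1, -0.3, -0.35, 0.4, 0, 1, -0.3, -0.35, 0.4, 0, 1, -0.3, -0.35, 0.4, 0])

```text
time_s: 17.45
ee_pos: [0.4073, -0.1709, 0.3659]
eef_rot: [3.141, -0.0, 1.942]
force: [0.4, -0.2, -0.3]
grip_width: 0.0004
```

```bash
python3 look2.py 11 side scene; sleep 0; python3 - <<'E'
from h import *
import pickle
M,cams,ims=pickle.load(open("m.pkl","rb"))
out=[]
for k in("side","scene"):
    a=cv2.imread(f"pics/{k}11.png"); c=proj([[.605,.0,0]],cams[k])[0].astype(int); x,y=c
    out.append(cv2.resize(a[y-90:y+90,x-90:x+90],(390,390),interpolation=cv2.INTER_CUBIC))
    for t in["gasket_a","lid_knob","offcut","moka_base","tamper"]:
        n=vision.silhouettes(t,k); print(k,t,[np.round(d["at"]) for d in n][:2],[np.round(d["at"]) for d in M[k,t]][:2])
cv2.imwrite("pics/f.png",np.hstack(out))
E
```

```text
17.45 blk [-0.09008791  0.24725686] 0.1669053725299851 gw 0.0003835917898023327 F [ 0.35871308 -0.20567107 -0.26884356]
side [(0.59, np.int64(1461), array([-0.0128,  0.0133]))]
 fit side [-0.0041  0.0101] 0.0007104230948902224 0.045596194849926164
scene [(0.78, np.int64(778), array([0.0075, 0.0142]))]
 fit scene [-0.0035  0.0123] -0.014326957569371412 0.11002304147465436
side gasket_a [array([217., 366.]), array([217., 286.])] [array([232., 362.]), array([202., 200.])]
side lid_knob [array([270., 204.])] [array([272., 203.])]
side offcut [array([184., 246.])] [array([181., 246.])]
side moka_base [array([176., 334.])] [array([176., 334.])]
side tamper [array([160., 271.]), array([174., 332.])] [array([161., 270.])]
scene gasket_a [array([262., 317.]), array([181., 288.])] [array([264., 315.]), array([171., 282.])]
scene lid_knob [] [array([199., 219.])]
scene offcut [array([191., 300.])] [array([191., 301.])]
scene moka_base [array([232., 347.])] [array([230., 344.])]
scene tamper [array([197., 337.])] [array([197., 336.])]
```

View pics/f.png

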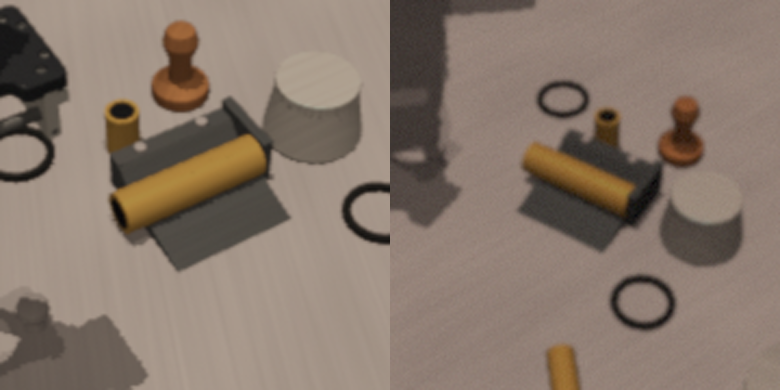

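The stub fits at block x≈-0.004, y≈0.010–0.012, flush with the stop. The bystanders are in place and the hand is clear.

```bash
python3 -c "
from station import job
print(job.hand_in())"
```

```text
the job is handed in; nothing more can be done
None
```

The stub is lying in the groove with its end against the stop, and the job is handed in at about 17.5 s of the 56 s allowed. No verdict was reported.

I pushed the side of the medium-sized stub with two spread fingertips, rolling it about 65 mm over the counter, up the ramp and into the groove. With the fingers closed, I then pushed its +y end along the groove. I stopped when the force climbed to about 18 N with hardly any movement, then backed off and moved the hand clear.

**Stub position:** the last fits put it at block x ≈ -4 mm. Its y was 10 mm from the side camera and 12 mm from the scene camera, against a seat at 10 mm. The side camera showed it parallel to the groove within 0.001 rad. The scene fit was poorer and gave 0.014 rad; both are within the limit.

**Bystanders:** no shift stood out in the final images or detections.
- The scene camera's network missed the lid knob, but the side camera found it within about 2 px of its start.
- The side camera's gasket_a centre jumped about 15 px. I put this down to the detector, because the scene camera had it within about 3 px and no finger went near it.
- gasket_b had no separate check. It shows in the final picture, but its detections varied.

**Not measured:** I could not see the quarter turn on the counter directly, because the tube has no markings. I inferred it from the stub keeping its skew while one finger pushed near its end; a sliding stub would have swung round.

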